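Lock the drying cabinet's door bar with its linch pin

TASK

Lock the door of the small brown drying cabinet: swing the yellow bar up into the fork at the cabinet's side until it stops, push the red-headed linch pin fully home through fork and bar, then flip its sprung wire ring down over the pin end so that it snaps shut. Leave the amber bottle, the beaker and the jar where they stand.

Things in the scene. Friction and masses are not known exactly. Their poses are not given: they have to be found in the camera images.
- cabinet: Brown fixed cabinet, 330 mm deep (x -130..200 from the origin), 220 wide (y), 177 high; origin on the bench. Front faces its own -x, roughly to the robot: a panel sloping at 27 degrees from x -130, z 50 up to x 119, z 177 mm, with a 12 mm thick door with round window; outward normal (-sin 27, 0, cos 27 degrees). The lock stands square to this slope. Flat top behind.
- pivot (a point): Pivot of the yellow bar on the door, at mid thickness of the bar, 35 mm out from the sloping panel. Axes fixed to the slope: x up the slope (away from the robot and up), y to the cabinet's left as seen by the robot, z square out of the slope (up and towards the robot). The bar turns about z.
- fork (a point): Hole centre in the aluminium fork at the cabinet's right side, 185 mm along -y from the pivot, axes as there. Two plates (32 mm wide in y, 6 thick, parallel to the slope, 18 mm gap for the 12 mm bar), open down the slope; bracket closes it up the slope. Guide bush (diameter 26) on the outer plate ends 35 mm out along z. The pin slides along z through bush, plates and bar; free air below.
- bar (a joint): Swing of the yellow bar, rad: 0 = across the door, in the fork at its stop, pointing along -y of pivot; positive = hanging down the slope (starts 0.6 to 1.05, end of travel 1.2). Stays where it is left; takes 2 to 5 N at the knob. Bar 24 mm wide, 12 thick, hole 185 mm from the pivot.
- knob (a point): Middle of the upright black knob on the bar, 95 mm from the pivot: diameter 24 mm, 35 mm tall, its axis square to the slope; this point is half-way up, 24 mm out from the bar's mid thickness. Its outer end is free.
- pin (a joint): Travel of the linch pin, m: 0 = drawn out, 0.050 = fully home, head down on the bush. Starts within 0 to 0.004, held captive in the bush. It takes about 4 to 7 N and stays where it is left. It enters only when the bar is home: otherwise it strikes the bar.
- pin_head (a point): Centre of the flat top of the pin's red head. Head diameter 30 mm, 22 mm tall; shank diameter 12 mm, 73 mm long. z points out along the pin's axis (square out of the slope), x up the slope; to push the pin in, push along -z.
- ring (a joint): Swing of the sprung wire ring, rad: 0 = open, 1.92 = shut, end hooked over the pin end below the fork. Hinged on the pin head about a line along y, 24 mm down the slope from the pin's axis, 11 mm below the head's top. An over-centre spring holds it open, resists with at most 3 N at its end until about 0.9, then snaps it shut. With the pin not home the fork stops it.
- ring_end (a point): Middle of the cross wire at the ring's free end (wire diameter 6, 24 mm wide there, 50 mm over the sides), 96 mm from the hinge line. When open it stands out from the head towards the robot, 96 mm down the slope from the hinge and 9 mm farther out; to shut, it sweeps inward and round under the pin end. Pushing it inward (along -z of pin_head) flips the ring.
- reagent_mid (a point): Amber bottle with black cap, diameter 64 mm, 150 mm tall, on the bench to the right of the cabinet; point half-way up. Bystander.
- beaker_mid (a point): Glass beaker, diameter 72 mm, 90 mm tall, on the bench to the left of the cabinet; point half-way up. Bystander.
- jar_mid (a point): White jar with blue cap, diameter 56 mm, 65 mm tall, on the bench in front of the amber bottle; point half-way up. Bystander.

How it is judged (in metres and radians):
On the way, in this order (a step that is already met when the one before it is completed fails the run):
1. the bar is in the fork at its stop, the pin still out (value of joint bar below 0.035 rad and value of joint pin below 0.02 m), for 0.1 s.
2. the pin is fully home through fork and bar, the ring still open (value of joint bar below 0.05 rad and value of joint pin above 0.046 m and value of joint ring below 0.9 rad), for 0.1 s.
At the end, for the whole second after the job is handed in: The bar is in the fork (within 0.05 rad of its stop), the pin is home (within 4 mm), the ring is shut over the pin end (within 0.1 rad), and bottle, beaker and jar stand within 30 mm of where they stood (value of joint bar below 0.05 rad and value of joint pin above 0.046 m and value of joint ring above 1.82 rad and distance of each of reagent_mid, beaker_mid, jar_mid from where it was at the start of the episode below 0.03 m); the robot touches nothing.
It fails at once if the bottle, beaker or jar is pushed away by more than 30 mm or tipped (distance of any of reagent_mid, beaker_mid, jar_mid from where it was at the start of the episode above 0.03 m or angle between any of reagent_mid, beaker_mid, jar_mid's own z axis and vertical above 0.5 rad).
It also fails if it takes over 54 s, if anything falls off the work surface, if the arm or the gripper's body presses on something with over 40 N, if the wrist force passes 120 N, or if a joint passes its speed limit or range.

ROBOT

A 6-joint arm with a two-finger parallel gripper is mounted at the origin on the work surface. World frame = base frame: x ahead of the robot, y to its left, z up, the work surface at z = 0. Lengths are in m, angles in degrees, forces in N, time in s.
With the tool pointing down it reaches from about 0.35 to 0.725 m from the base axis. Payload 4.3 kg.
Tool frame: the origin (TCP) lies where the fingers leave the gripper's body, on its centre line; the fingertips stand 73 mm ahead of it and the grasp point (between the pads) lies 54 mm ahead of it; y points along the fingers, x is the direction in which the jaws open and shut, and the axes are right-handed (so a half turn about y gives the same grasp; the last joint's range is limited). The gripper opens to 85 mm and grips with 20 to 120 N. Pads are 22 mm wide; open, the fingers measure 114 mm over their backs; the gripper's body (76 mm by 85 mm) begins 54 mm behind the grasp point. The pads swing forward as they close: fully open they stand 13 mm farther back than shut.
Start: joints at [-80.518, 21.618, 4.641, 73.018, 0, 83.68], TCP at [0.157, -0.553, 0.304] pointing down, gripper open.
Joint ranges: [-156.06, 156.06], [-48.1, 94.91], [-58.44, 69.94], [-101.28, 121.22], [-78.64, 73.56], [-180, 180]. Speed limits (degrees/s): [147.25, 147.25, 180, 180, 180, 180].

INTERFACE

Orientations are given as [roll, pitch, yaw] about the fixed x, y, z axes, in that order (R = Rz(yaw) Ry(pitch) Rx(roll)).
In Python, from cell import bot gives the robot as it stands.
- The arm moves only by the shell command python3 -m pendant 'ROWS' [FORCE]. ROWS is JSON, a list of rows, each a list of 5 numbers: the opening, from 0 (shut) to 1 (fully open), then the shift along the tool's x, y, z as a fraction of full scale, then the turn about the tool's y as a fraction of full scale. A call has 1 to 10 rows; each row shifts and turns the commanded pose from where the row before left it, along the tool's axes as they then stand; what a row does not reach is not made up. Full scale, the value 1, is 0.05 m for a shift and 4 degrees for a turn. A row lasts 1/10 s, in which the tool goes at most 50 mm and 8.59 degrees, less where a joint would pass 70% of its speed; a pose out of reach is approached as far as the arm can. A call with a number of a shift or a turn outside -1 to 1 is refused whole. A call with a gripper value outside its range is refused whole. The fingers move at their own pace and stop on an object; FORCE is the grip in N (left out, the last holds). Time passes only in rows, so rows that do not move let the fingers close. It gives the time, the measured TCP pose, the force and the opening at its end, in the units of the state.
- bot.sense(): the state, without advancing time (a new reading comes with each control period).
- bot.camera(name): name is "scene" or "top" or "wrist"; returns a dict with "frame" (480x640x3 uint8, red, green, blue), "z_map" (480x640 float32, m along the optical axis (not along the pixel's ray), 0 where there is no reading), "fov_y" (degrees; the focal length in pixels is half the picture's height over the tangent of half this angle, whatever the lens; pixels are square), "cx", "cy" (the principal point, pixels), "pose" (4x4, takes a point from camera to world coordinates). Camera axes: x right, y down, z forward; pixel columns grow to the right and rows downward; lengths in m; the calibration is good to about 2 mm. A picture is of the moment at which its call begins.
- bot.job_done(): hands the job in, once; it reports no verdict.
The state is a dict: "time_s": time; "q": joint angles; "qd": joint speeds; "joint_efforts": joint torques, N m; "ee_pos": TCP position; "ee_rot": TCP orientation; "wrist_force": force on the tool from outside, world axes, zero at the start; "wrist_torque": the same for the moment, N m; "finger_gap": finger opening in m.
Only numpy, scipy, OpenCV 4.12 (cv2) and the standard library are available. Lean on these libraries where they do the work, as an engineer would, in place of code of your own. Each camera call takes 0.05 s, during which the arm holds its last target.

## Working session

There is one attempt and no reset: what is moved stays moved. The work goes in short steps, Python scripts to look and compute and a shell command to move; the robot and the scene stay as the last step left them, time stands still between calls to the robot, and variables do not carry over. Pictures are saved under pics/ and viewed, and the job is handed in when it is done.

```bash
ls; mkdir -p pics; python3 - <<'E'
from cell import bot
import cv2,numpy as np
s=bot.sense();print(s)
for n in ["scene","top","wrist"]:
    c=bot.camera(n);cv2.imwrite(f"pics/{n}0.png",c["frame"][:,:,::-1]);np.savez(f"{n}0.npz",**c)
    print(n,c["fov_y"],c["cx"],c["cy"],np.round(c["pose"],3).tolist())
E
```

```text
pics
{'time_s': 0.0, 'q': array([-8.05168134e+01,  2.16611520e+01,  4.56036288e+00,  7.30161420e+01,
        6.82195177e-04,  8.36827678e+01]), 'qd': array([ 0.03160632, -0.05041827,  0.05486691,  0.03061816, -0.03337562,
        0.08944574]), 'joint_efforts': array([ 1.27240302e-03, -4.63597405e+01,  2.69878095e+01,  2.07468850e-02,
       -2.59566508e-05,  1.40261554e-05]), 'ee_pos': array([ 0.15651289, -0.5527565 ,  0.30295075]), 'ee_rot': array([-89.98645562,   0.11614601, -74.19956813]), 'wrist_force': array([ 0.20536034, -0.24577086,  0.27258138]), 'wrist_torque': array([-0.04577399,  0.03237565, -0.01840141]), 'finger_gap': 0.08542579846888552}
scene 50.373470599224866 309.1645515326351 235.52865170694605 [[-0.548, 0.539, -0.64, 1.32], [0.837, 0.363, -0.41, 0.512], [0.011, -0.76, -0.65, 0.878], [0.0, 0.0, 0.0, 1.0]]
top 54.34400694016131 322.61082660240453 232.17289287729656 [[0.004, -0.992, 0.123, 0.512], [-1.0, -0.004, -0.003, 0.039], [0.004, -0.123, -0.992, 0.984], [0.0, 0.0, 0.0, 1.0]]
wrist 69.80595100047486 320.46580810079183 236.34613305049197 [[0.272, -0.919, -0.286, 0.228], [-0.962, -0.261, -0.079, -0.531], [-0.002, 0.296, -0.955, 0.372], [0.0, 0.0, 0.0, 1.0]]
```

View pics/scene0.png

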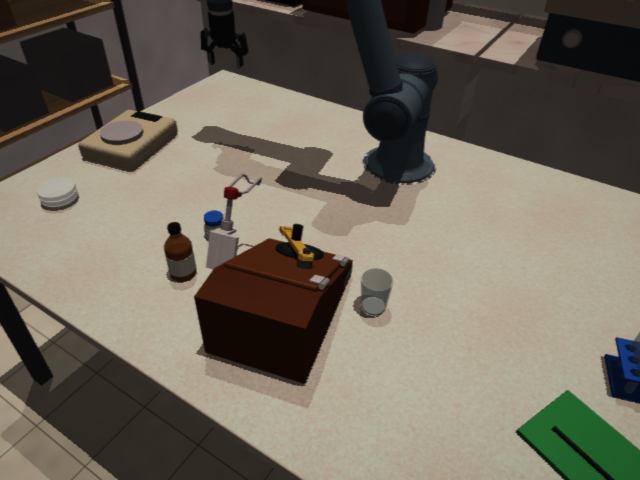

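View pics/top0.png

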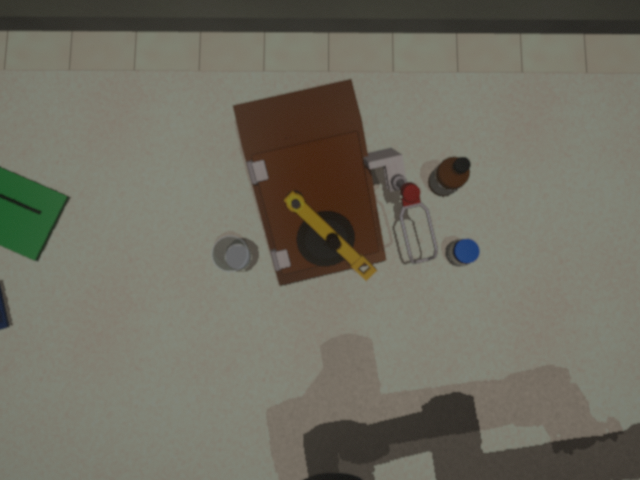

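View pics/wrist0.png

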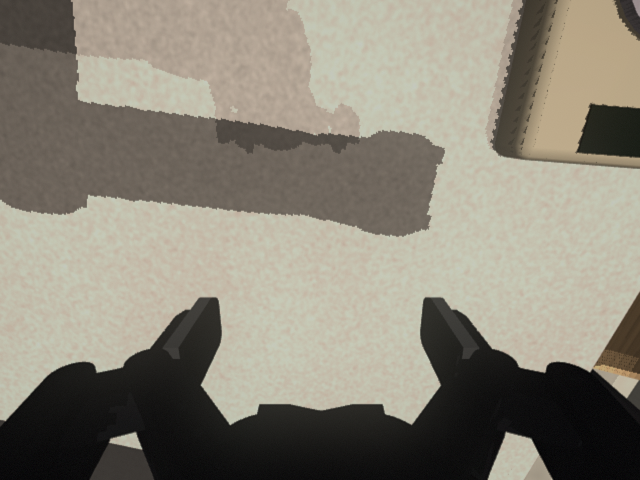

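The top view shows the pivot at about (293,203), the knob at (333,240), the bar's hole at (364,268), the red head at (410,194) and the ring end at (417,262). The jar is at (465,250). Next I measure these with depth.

```bash
cat > h.py <<'E'
import numpy as np,cv2
def load(n): return dict(np.load(n))
def cloud(c):
    f=240/np.tan(np.radians(float(c["fov_y"]))/2); z=c["z_map"]
    v,u=np.mgrid[:480,:640]
    P=np.stack([(u-c["cx"])/f*z,(v-c["cy"])/f*z,z],-1)
    return P@c["pose"][:3,:3].T+c["pose"][:3,3]
def proj(c,p):
    f=240/np.tan(np.radians(float(c["fov_y"]))/2)
    q=(np.atleast_2d(p)-c["pose"][:3,3])@c["pose"][:3,:3]
    return np.c_[q[:,0]/q[:,2]*f+c["cx"],q[:,1]/q[:,2]*f+c["cy"]]
E
python3 - <<'E'
from h import *
for n in ["top","scene"]:
    c=load(n+"0.npz");P=cloud(c);I=c["frame"].astype(int);r,g,b=I[...,0],I[...,1],I[...,2]
    ok=c["z_map"]>0
    hsv=cv2.cvtColor(c["frame"],cv2.COLOR_RGB2HSV);H,S,V=[hsv[...,i].astype(int) for i in range(3)]
    ms={"yellow":(H>15)&(H<30)&(S>180)&(V>100),"red":((H<4)|(H>176))&(S>200)&(V>90),"blue":(H>105)&(H<125)&(S>200)&(V>100)}
    for k,m in ms.items():
        m=m&ok&(P[...,2]>.04)&(P[...,0]>.25)&(P[...,0]<.95)&(abs(P[...,1])<.45)
        v,u=np.nonzero(m);p=P[m]
        print(n,k,len(u),u.min(),u.max(),v.min(),v.max(),np.median(p,0).round(4),p.min(0).round(3),p.max(0).round(3))
    if n=="top":
        for u,v in [(293,203),(364,268),(333,240),(410,194),(417,262),(432,262),(400,262),(428,206),(400,180),(452,170),(461,165),(465,250),(237,255),(350,180),(270,160),(300,110),(330,270),(370,230),(290,265)]:
            print(u,v,P[v,u].round(4))
        # slope fit: brown region
        m=np.zeros((480,640),bool);m[140:270,260:380]=1
        br=m&(H<15)&(S>100)&(V<130)&ok&(P[...,2]>.06)
        p=P[br]
        for _ in range(6):
            cc=p.mean(0);nn=np.linalg.svd(p-cc,full_matrices=False)[2][2];d=(p-cc)@nn;p=p[abs(d)<max(.003,1.5*d.std())]
        nn*=np.sign(nn[2]);print("plane",nn,cc,d.std(),np.degrees(np.arccos(nn[2])),"yaw",np.degrees(np.arctan2(-nn[1],-nn[0])))
E
```

```text
top yellow 988 285 373 192 276 [0.6279 0.0417 0.141 ] [ 0.539 -0.06   0.088] [0.684 0.104 0.174]Traceback (most recent call last):
  File "<stdin>", line 10, in <module>
    return umr_minimum(a, axis, None, out, keepdims, initial, where)
ValueError: zero-size array to reduction operation minimum which has no identity
```

```bash
python3 - <<'E'
from h import *
c=load("top0.npz");f=c["frame"][60:310,200:500,::-1]
cv2.imwrite("pics/topz.png",cv2.resize(np.clip(f.astype(float)*1.8,0,255).astype('uint8'),None,fx=2.4,fy=2.4,interpolation=cv2.INTER_CUBIC))
c=load("scene0.npz");f=c["frame"][150:370,130:400,::-1]
cv2.imwrite("pics/scz.png",cv2.resize(np.clip(f.astype(float)*1.8,0,255).astype('uint8'),None,fx=2.6,fy=2.6,interpolation=cv2.INTER_CUBIC))
E
```

```text
(no output)
```

View pics/topz.png

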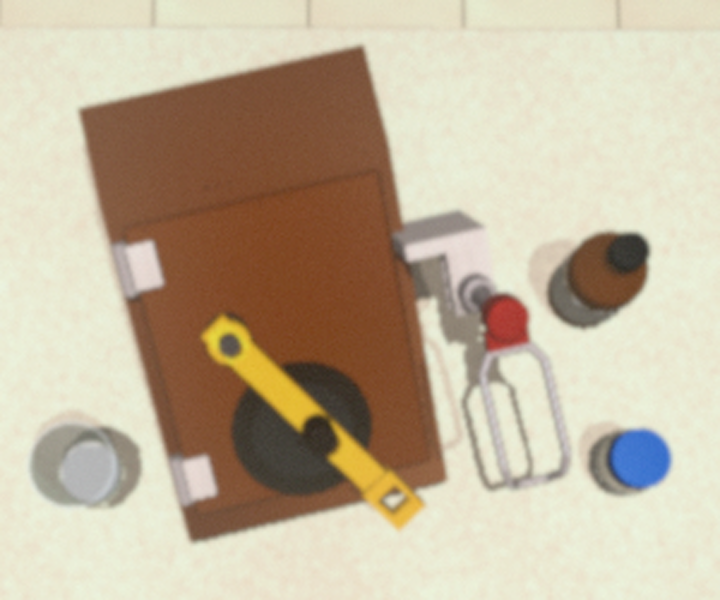

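View pics/scz.png

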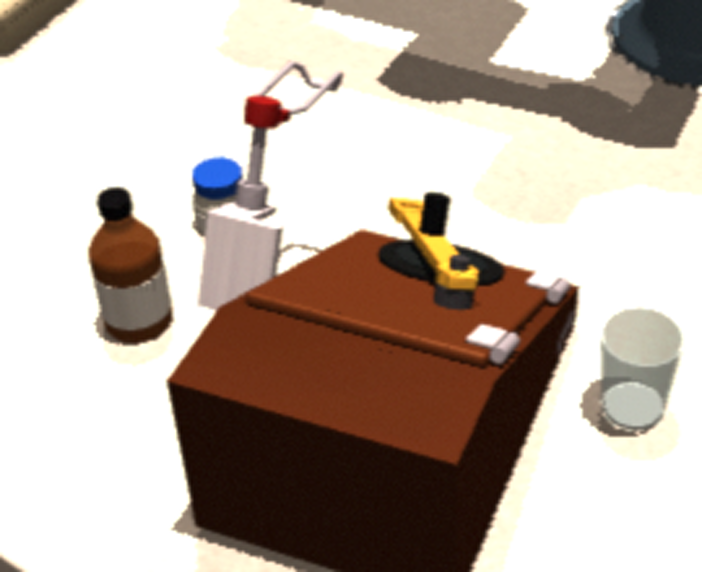

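Both close-ups confirm the layout: bar at roughly 45°, pin drawn out, ring open towards the robot, the jar right of the ring. The red mask was too strict, so I loosen it.

```bash
python3 - <<'E'
from h import *
for n in ["top","scene"]:
    c=load(n+"0.npz");P=cloud(c)
    ok=c["z_map"]>0
    hsv=cv2.cvtColor(c["frame"],cv2.COLOR_RGB2HSV);H,S,V=[hsv[...,i].astype(int) for i in range(3)]
    ms={"yellow":(H>15)&(H<30)&(S>180)&(V>100),"red":((H<3)|(H>174))&(S>180)&(V>70),"blue":(H>105)&(H<125)&(S>180)&(V>60)}
    for k,m in ms.items():
        m=m&ok&(P[...,2]>.04)&(P[...,0]>.25)&(P[...,0]<.95)&(abs(P[...,1])<.45)
        v,u=np.nonzero(m);p=P[m]
        if len(u): print(n,k,len(u),u.min(),u.max(),v.min(),v.max(),np.median(p,0).round(4),p.min(0).round(3),p.max(0).round(3))
    if n=="top":
        for u,v in [(293,203),(295,197),(364,268),(333,240),(410,194),(412,185),(408,203),(417,262),(432,262),(424,259),(428,206),(390,165),(452,170),(461,165),(465,250),(237,255),(350,180),(270,160),(300,110),(330,270),(370,230),(290,265)]:
            print(u,v,P[v,u].round(4))
        m=np.zeros((480,640),bool);m[150:260,275:375]=1
        br=m&(H<15)&(S>100)&(V<130)&ok&(P[...,2]>.06)
        p=P[br]
        for _ in range(6):
            cc=p.mean(0);nn=np.linalg.svd(p-cc,full_matrices=False)[2][2];d=(p-cc)@nn;p=p[abs(d)<max(.003,1.5*d.std())]
        nn*=np.sign(nn[2]);print("plane",nn,cc,d.std(),np.degrees(np.arccos(nn[2])),"yaw",np.degrees(np.arctan2(-nn[1],-nn[0])))
        top=np.zeros((480,640),bool);top[80:160,230:360]=1
        # cabinet outline yaw
        cab=((H<15)&(S>120)&(V<130)).astype('uint8'); n_,L,st,_=cv2.connectedComponentsWithStats(cab)
        i=1+np.argmax(st[1:,4]); q=P[(L==i)&ok]; q=q[(q[:,2]>.168)]; print("top rect",q[:,2].mean(),cv2.minAreaRect(q[:,:2].astype('float32')))
E
```

```text
top yellow 988 285 373 192 276 [0.6279 0.0417 0.141 ] [ 0.539 -0.06   0.088] [0.684 0.104 0.174]
top red 3 409 416 190 195 [ 0.6658 -0.1034  0.2539] [ 0.663 -0.111  0.252] [ 0.67  -0.1    0.257]
top blue 52 466 477 241 260 [ 0.5915 -0.2597  0.0662] [ 0.572 -0.267  0.062] [ 0.609 -0.246  0.07 ]
293 203 [0.6634 0.0891 0.1758]
295 197 [0.6753 0.0861 0.1698]
364 268 [ 5.582e-01 -5.080e-02  4.000e-04]
333 240 [0.5997 0.0185 0.1633]
410 194 [ 0.6647 -0.1021  0.2511]
412 185 [ 0.6778 -0.1043  0.2579]
408 203 [ 0.6527 -0.1012  0.2374]
417 262 [ 0.5591 -0.121   0.2027]
432 262 [ 0.5714 -0.194   0.0006]
424 259 [ 0.5643 -0.1333  0.2006]
428 206 [ 0.6907 -0.1882  0.0018]
390 165 [ 0.7298 -0.0806  0.1861]
452 170 [ 0.7373 -0.2064  0.1254]
461 165 [ 0.74   -0.2158  0.1511]
465 250 [ 0.5916 -0.245   0.0635]
237 255 [0.5841 0.2156 0.0056]
350 180 [ 0.713  -0.0131  0.1425]
270 160 [0.7406 0.1308 0.1761]
300 110 [0.8325 0.0784 0.1781]
330 270 [0.5515 0.0216 0.0539]
370 230 [ 0.6262 -0.0539  0.0977]
290 265 [0.5594 0.0991 0.0848]
plane [-0.44255557 -0.10748825  0.89027571] [0.68719656 0.03641933 0.13705755] 0.0013048854926522287 27.09208665854324 yaw 13.651699322646408
top rect 0.17714405076543238 ((0.7999077439308167, 0.07731638848781586), (0.13246873021125793, 0.21455714106559753), 14.359042167663574)
scene yellow 256 281 313 227 259 [0.6336 0.0462 0.142 ] [ 0.541 -0.056  0.083] [0.687 0.105 0.173]
scene red 31 226 239 187 193 [ 0.6741 -0.0982  0.2558] [ 0.655 -0.109  0.236] [ 0.68  -0.09   0.259]
scene blue 154 205 221 211 222 [ 0.5937 -0.2472  0.064 ] [ 0.571 -0.268  0.059] [ 0.616 -0.223  0.069]
```

```bash
cat >> h.py <<'E'
def ray(c,u,v):
    f=240/np.tan(np.radians(float(c["fov_y"]))/2)
    d=c["pose"][:3,:3]@np.array([(u-c["cx"])/f,(v-c["cy"])/f,1]); return c["pose"][:3,3],d
def hit(c,u,v,p0,n):
    o,d=ray(c,u,v); return o+d*((p0-o)@n)/(d@n)
def frame(psi):
    p=np.radians(psi);t=np.radians(27)
    x=np.array([np.cos(t)*np.cos(p),np.cos(t)*np.sin(p),np.sin(t)]);y=np.array([-np.sin(p),np.cos(p),0])
    return np.c_[x,y,np.cross(x,y)]
E
python3 - <<'E'
from h import *
c=load("top0.npz")
tp=lambda a,b:(200+a/2.4-.3,60+b/2.4-.3)
for psi in (13.65,14.3):
    F=frame(psi);n=F[:,2];p0=np.array([.6872,.0364,.1371])
    piv=hit(c,*tp(230,345),p0+n*.031,n)-n*.008
    hole=hit(c,*tp(393,499),p0+n*.029,n)-n*.006
    d=(hole-piv)@F
    knob=hit(c,*tp(317,432),p0+n*.0645,n); k=(knob-piv)@F
    print(psi,"piv",piv,"hole",d,np.hypot(*d[:2]),np.arctan2(-d[0],-d[1]),"knobtop",k,np.hypot(*k[:2]),np.arctan2(-k[0],-k[1]))
    fork=piv+F@[0,-.185,0]; head=fork+F@[0,0,.107]; re=head+F@[-.12,0,-.011+.009]
    print("fork",fork,"head",head,"ringend",re,"knob0",piv+F@[0,-.095,.024])
    for p in (fork+F@[0,0,.035],head,re): print((proj(c,p)[0]-[200,60])*2.4, proj(load("scene0.npz"),p)[0])
E
```

```text
13.65 piv [0.66786328 0.08606084 0.1593106 ] hole [-1.54243251e-01 -9.68535969e-02 -5.14111655e-17] 0.18213072163969246 1.0100945295997672 knobtop [-0.07006726 -0.04752016  0.0415    ] 0.08466159952176541 0.9748461837281736
fork [ 0.71152147 -0.09371391  0.1593106 ] head [ 0.66431652 -0.10517761  0.2546483 ] ringend [ 0.561298   -0.13019559  0.19838743] knob0 [ 0.67969432 -0.00882722  0.18069476]
[480.86743849 296.01289781] [227.12740568 219.07496344]
[509.6309078  321.13572492] [231.27158051 186.27147325]
[532.62512963 482.09491415] [253.60128185 181.56584042]
14.3 piv [0.66780155 0.08608525 0.15958875] hole [-1.55399320e-01 -9.53208323e-02  5.23699476e-17] 0.18230471697897854 1.0205872986571751 knobtop [-0.07060958 -0.04663248  0.0415    ] 0.08461856313636934 0.9871258907549361
fork [ 0.71349637 -0.09318266  0.15958875] head [ 0.66642451 -0.10518113  0.25492645] ringend [ 0.56369644 -0.13136619  0.19866558] knob0 [ 0.68070828 -0.00866249  0.18097291]
[480.39318419 293.18624303] [226.63078068 219.51983129]
[509.65513544 317.92279917] [230.61333179 186.63951628]
[534.30360195 478.65494799] [252.56069043 181.79135973]
```

```bash
cat >> h.py <<'E'
PSI=14.0
F=frame(PSI);piv=np.array([.6678,.0861,.1595])
def rot(e):
    from scipy.spatial.transform import Rotation as R
    return R.from_euler('xyz',e,degrees=True).as_matrix()
def w(xs,right,zs): return piv+F@[xs,-right,zs]
def shift(tip,tcp,R,tipoff=.073):
    """shift in tool axes, in full-scale units, from tcp to have the tip at tip"""
    return (R.T@(tip+[0,0,tipoff]-tcp))/.05
def state():
    from cell import bot
    s=bot.sense();return s,s["ee_pos"],rot(s["ee_rot"])
E
python3 - <<'E'
from h import *
s,p,R=state()
R=frame(0)@np.eye(3)
yaw=np.radians(-76);R=rot([-90,0,-76])
th=[1.4,1.2,1.0,.8,.6,.45,.35]
print("yaw turn",( s["ee_rot"]))
t0=w(-.095*np.sin(1.4)-.01,.095*np.cos(1.4),.10)
print("first",t0,shift(t0,p,R)); q=t0
for a in th:
    t=w(-.095*np.sin(a),.095*np.cos(a),.022); print(a,t.round(3),((R.T@(t-q))/.05).round(3)); q=t
E
```

```text
yaw turn [-89.98992719   0.09076424 -74.19702407]
first [0.53807413 0.03711451 0.20155919] [-9.6035436   0.57184703 10.25875217]
1.4 [0.581 0.048 0.137] [-0.     1.299  0.886]
1.2 [0.59  0.031 0.139] [ 0.366 -0.046  0.09 ]
1.0 [0.601 0.017 0.143] [ 0.338 -0.078  0.153]
0.8 [0.615 0.005 0.148] [ 0.297 -0.107  0.21 ]
0.6 [ 0.631 -0.004  0.155] [ 0.244 -0.132  0.259]
0.45 [ 0.643 -0.008  0.16 ] [ 0.143 -0.112  0.22 ]
0.35 [ 0.652 -0.01   0.164] [ 0.074 -0.079  0.156]
```

```bash
python3 -m pendant '[[0,0,-0.6,0,0.45],[0,0,-0.4,0,0],[0,-0.48,0,0.51,0],[0,-0.48,0,0.51,0],[0,-0.48,0,0.51,0],[0,-0.48,0,0.51,0],[0,-0.48,0,0.51,0],[0,-0.48,0,0.51,0],[0,-0.48,0,0.51,0],[0,-0.48,0,0.51,0]]' && python3 -m pendant '[[0,-0.48,0,0.51,0],[0,-0.48,0,0.51,0],[0,-0.48,0,0.51,0],[0,-0.48,0,0.51,0],[0,-0.48,0,0.51,0],[0,-0.48,0,0.51,0],[0,-0.48,0,0.51,0],[0,-0.48,0,0.51,0],[0,-0.48,0,0.51,0],[0,-0.48,0,0.51,0]]'
python3 - <<'E'
from h import *
s,p,R=state();print(s["ee_rot"],s["wrist_force"])
t0=w(-.095*np.sin(1.4)-.01,.095*np.cos(1.4),.10);print(shift(t0,p,R))
print(shift(w(-.095*np.sin(1.4),.095*np.cos(1.4),.022),p,R))
E
```

```text
time_s: 1.15
ee_pos: [0.3085, -0.3162, 0.3537]
ee_rot: [-90.0, 0.0, -76.0]
wrist_force: [0.4, 0.0, 0.5]
finger_gap: 0.0003
time_s: 2.15
ee_pos: [0.4979, -0.0216, 0.3536]
ee_rot: [-90.0, 0.0, -76.0]
wrist_force: [0.4, 0.3, -0.1]
finger_gap: 0.0
[-9.00256016e+01  2.20055609e-04 -7.59867440e+01] [ 0.42583023  0.25278327 -0.10318045]
[-0.94531369  1.58117173  1.06568161]
[-0.94510362  2.87994759  1.9526885 ]
```

```bash
python3 -m pendant '[[0,-0.3,0.2,0.35,0],[0,-0.35,0.5,0.35,0],[0,-0.3,0.5,0.37,0],[0,0,0.38,0,0],[0,0,0,0,0]]'
python3 - <<'E'
from h import *
from cell import bot
s,p,R=state();print(s["wrist_force"])
print(shift(w(-.095*np.sin(1.4),.095*np.cos(1.4),.022),p,R))
for n in ["top","wrist"]:
    c=bot.camera(n);cv2.imwrite(f"pics/{n}1.png",c["frame"][:,:,::-1])
E
```

```text
time_s: 2.65
ee_pos: [0.5361, 0.0366, 0.2716]
ee_rot: [-90.4, 0.1, -75.9]
wrist_force: [-0.4, 0.1, -0.5]
finger_gap: 0.0004
[-0.35766331  0.13742139 -0.54453191]
[0.00404148 1.23322795 0.93584146]
```

View pics/wrist1.png

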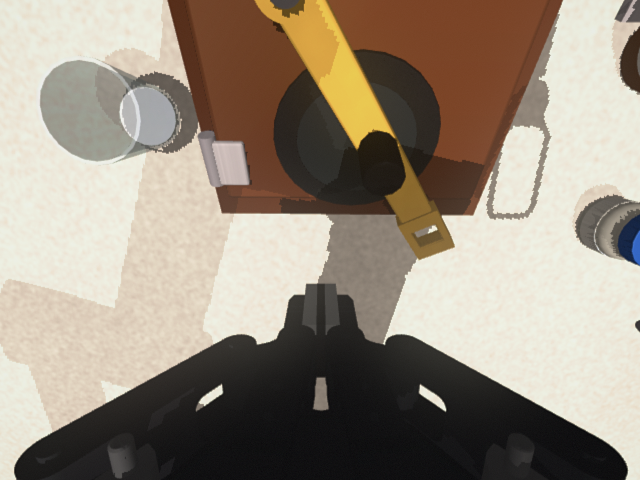

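View pics/top1.png

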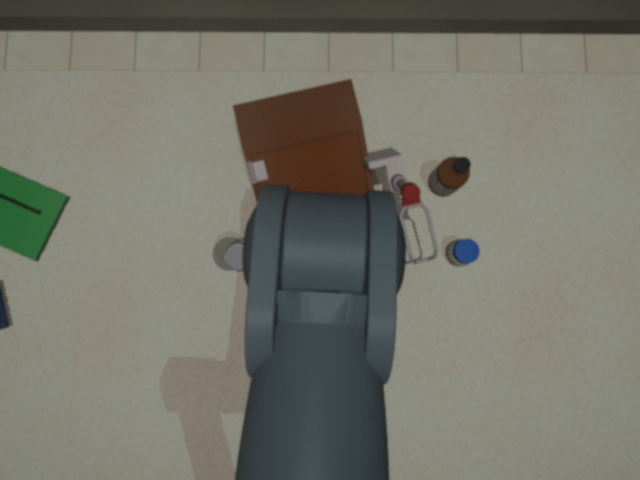

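The wrist view has the shut fingertips at (320,290). The knob is at (380,160), up and to the right, and the path to its left side is free. I go down beside it and start the arc.

```bash
python3 -m pendant '[[0,0,0.4,0.3,0],[0,0,0.4,0.3,0],[0,0,0.42,0.33,0],[0,0,0,0,0]]'; python3 -m pendant '[[0,0.18,-0.02,0.05,0],[0,0.18,-0.02,0.05,0]]';python3 -m pendant '[[0,0.17,-0.04,0.08,0],[0,0.17,-0.04,0.08,0]]';python3 -m pendant '[[0,0.15,-0.05,0.1,0],[0,0.15,-0.05,0.1,0]]'
python3 - <<'E'
from h import *
from cell import bot
s,p,R=state();print(s["wrist_force"])
for a in (.8,.6,.45,.35):print(shift(w(-.095*np.sin(a),.095*np.cos(a),.022),p,R))
for n in ["wrist"]:
    c=bot.camera(n);cv2.imwrite(f"pics/{n}2.png",c["frame"][:,:,::-1])
E
```

```text
time_s: 3.15
ee_pos: [0.5835, 0.0468, 0.2126]
ee_rot: [-90.1, 0.0, -76.0]
wrist_force: [-1.2, 0.4, -0.6]
finger_gap: -0.0001
time_s: 3.35
ee_pos: [0.5927, 0.0317, 0.2177]
ee_rot: [-89.8, 0.2, -75.9]
wrist_force: [1.1, 9.6, 1.3]
finger_gap: 0.0002
time_s: 3.55
ee_pos: [0.6063, 0.0191, 0.2232]
ee_rot: [-89.4, 0.5, -75.9]
wrist_force: [4.1, 17.9, 3.4]
finger_gap: 0.0001
time_s: 3.75
ee_pos: [0.6202, 0.0105, 0.2292]
ee_rot: [-89.2, 0.9, -75.7]
wrist_force: [2.3, 29.9, 7.4]
finger_gap: -0.0003
[ 2.3333422  29.92043833  7.43642781]
[ 0.08982217  0.15761976 -0.126542  ]
[0.33341442 0.02564094 0.13261763]
[ 0.47545343 -0.08540912  0.35299372]
[ 0.54893811 -0.16382161  0.50958686]
```

View pics/wrist2.png

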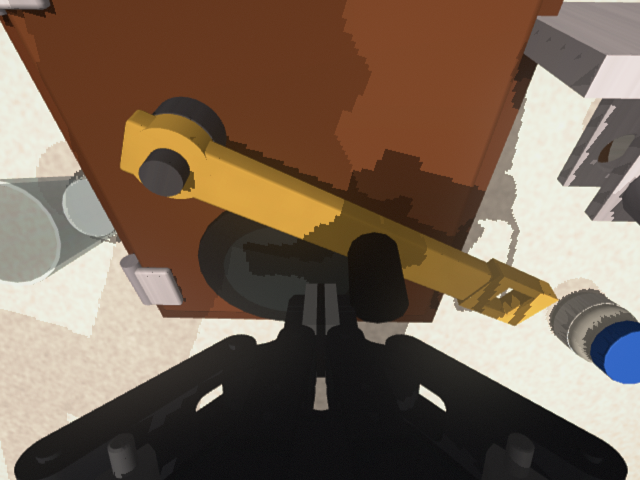

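The knob (375,275) now sits right of the fingertips, so I was pressing sideways. I back off left and down the slope, go under the knob, then push up the slope.

```bash
python3 - <<'E'
from h import *
s,p,R=state()
print(((R.T@(p-[0,0,.073]-piv))), (p-[0,0,.073]-piv)@F)
E
python3 -m pendant '[[0,-0.3,0,0,0],[0,-0.1,0.2,-0.4,0],[0,0,0.3,-0.5,0],[0,0,0,0,0]]'
python3 - <<'E'
from h import *
from cell import bot
s,p,R=state();print(s["wrist_force"],(p-[0,0,.073]-piv)@F)
for a in (-.09,-.08,-.07,-.033):print(shift(w(a,.085,.022),p,R))
c=bot.camera("wrist");cv2.imwrite(f"pics/wrist3.png",c["frame"][:,:,::-1])
E
```

```text
[ 0.06214179  0.00073795 -0.06376228] [-0.05775001 -0.06241572  0.02640057]
time_s: 4.2
ee_pos: [0.5634, 0.0119, 0.1983]
ee_rot: [-90.5, 0.1, -76.1]
wrist_force: [-0.0, -0.2, -0.0]
finger_gap: -0.0002
[-0.00619011 -0.195277   -0.00087609] [-0.12177955 -0.04669827  0.0236292 ]
[ 0.76502973 -0.26511332  0.57990596]
[ 0.76470931 -0.3573598   0.75736154]
[ 0.76438889 -0.44960628  0.93481713]
[ 0.76320334 -0.79091825  1.59140279]
```

View pics/wrist3.png

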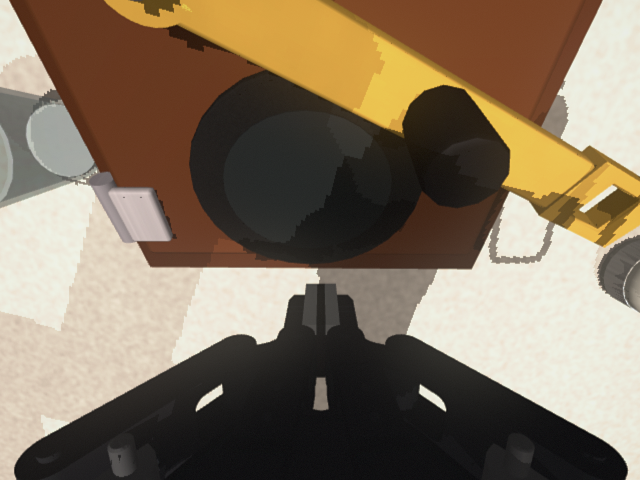

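```bash
python3 -m pendant '[[0,0.4,-0.1,0.2,0],[0,0.3,-0.1,0.2,0],[0,0,-0.1,0.2,0],[0,0,-0.1,0.2,0]]' && python3 -m pendant '[[0,0,-0.1,0.2,0],[0,0,-0.1,0.2,0]]'
python3 - <<'E'
from h import *
from cell import bot
s,p,R=state();print(s["wrist_force"],(p-[0,0,.073]-piv)@F)
c=bot.camera("wrist");cv2.imwrite(f"pics/wrist4.png",c["frame"][:,:,::-1])
E
```

```text
time_s: 4.65
ee_pos: [0.6171, -0.0141, 0.2218]
ee_rot: [-90.0, -0.3, -76.1]
wrist_force: [-8.8, -7.9, -1.3]
finger_gap: 0.0001
time_s: 4.85
ee_pos: [0.6348, -0.01, 0.2311]
ee_rot: [-90.3, -0.3, -76.2]
wrist_force: [-5.2, -5.6, 1.5]
finger_gap: 0.0001
[-5.18664473 -5.61360295  1.52224897] [-0.04982995 -0.08524254  0.02385103]
```

View pics/wrist4.png

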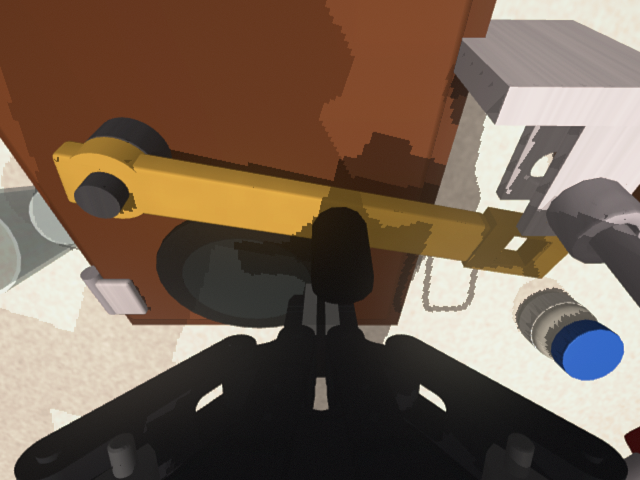

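Good contact: the knob (342,255) is centred ahead of the fingers and the bar is nearly at the fork. I continue up the slope.

```bash
python3 -m pendant '[[0,0.03,-0.1,0.2,0],[0,0.03,-0.1,0.2,0]]'; python3 -m pendant '[[0,0,-0.06,0.12,0],[0,0,-0.06,0.12,0]]'
python3 - <<'E'
from h import *
from cell import bot
s,p,R=state();print(s["wrist_force"],(p-[0,0,.073]-piv)@F)
c=bot.camera("wrist");cv2.imwrite(f"pics/wrist5.png",c["frame"][:,:,::-1])
E
```

```text
time_s: 5.1
ee_pos: [0.653, -0.0069, 0.2402]
ee_rot: [-90.5, -0.1, -76.1]
wrist_force: [-24.8, -7.3, -10.9]
finger_gap: 0.0003
time_s: 5.3
ee_pos: [0.6551, -0.0062, 0.2403]
ee_rot: [-92.0, -0.1, -76.2]
wrist_force: [-39.6, -16.4, -9.3]
finger_gap: 0.0003
[-39.64552297 -16.39552244  -9.29303196] [-0.02733187 -0.08651536  0.02270618]
```

View pics/wrist5.png

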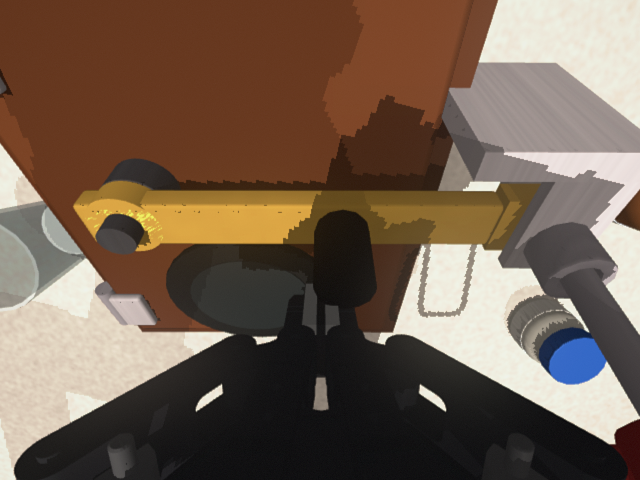

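The bar lies straight across and is in the fork, with 40 N at the stop. I back off left and rise above the pin head.

```bash
python3 -m pendant '[[0,-0.1,0.1,-0.4,0],[0,-0.4,-0.1,-0.4,0],[0,-0.3,-0.6,-0.1,0],[0,0,-0.9,0,0],[0,0,-0.9,0,0],[0,0,-0.6,0,0],[0,0,0,0,0]]'
python3 - <<'E'
from h import *
from cell import bot
s,p,R=state();print(s["wrist_force"],(p-[0,0,.073]-piv)@F)
for z in (.16,.125,.107,.057):
  t=w(0,.185,z)-.011*np.array([np.cos(np.radians(14)),np.sin(np.radians(14)),0]);print(z,t,shift(t,p,R))
for n in ("wrist","top","scene"):
  c=bot.camera(n);cv2.imwrite(f"pics/{n}6.png",c["frame"][:,:,::-1]);np.savez(n+"6.npz",**c)
E
```

```text
time_s: 6.05
ee_pos: [0.6162, 0.0255, 0.4035]
ee_rot: [-89.3, -0.3, -76.0]
wrist_force: [0.3, -0.2, -0.7]
finger_gap: -0.0002
[ 0.31980339 -0.23802055 -0.65583292] [ 0.01998589 -0.04628536  0.18178987]
0.16 [ 0.63140149 -0.11363869  0.30206104] [ 2.77184678  0.57743843 -0.38454986]
0.125 [ 0.64681917 -0.10979463  0.27087582] [ 2.76885135  1.20523186 -0.07492682]
0.107 [ 0.65474826 -0.10781769  0.2548377 ] [2.76731084 1.52809706 0.08430789]
0.057 [ 0.67677351 -0.10232617  0.21028737] [2.76303165 2.42494483 0.52662652]
```

View pics/wrist6.png

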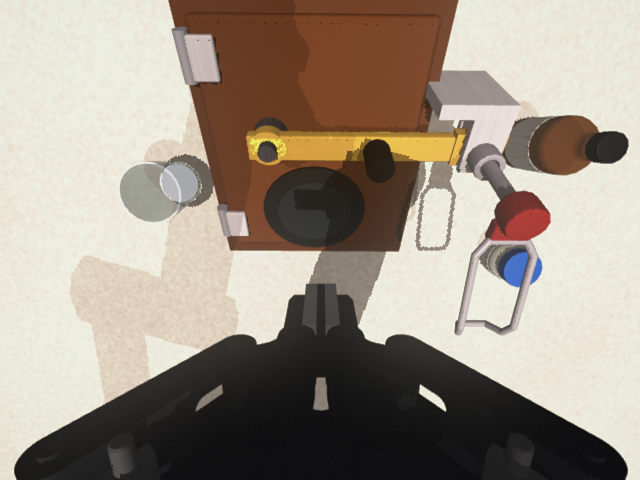

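View pics/scene6.png

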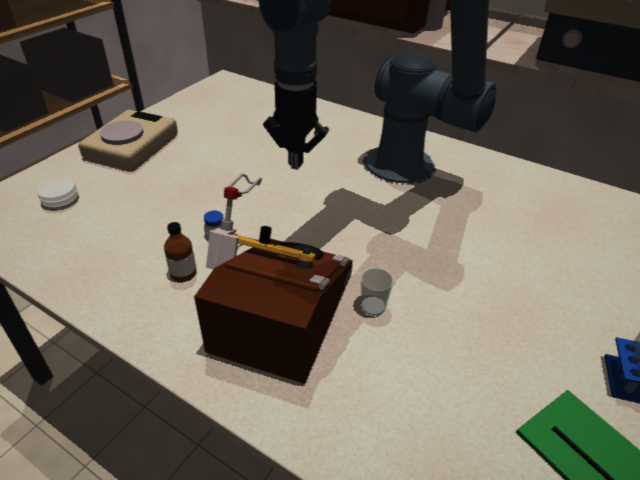

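The bar stayed home. The wrist view has the head top at about (523,214) and the ring end at (487,327). I check both against my frame.

```bash
python3 - <<'E'
from h import *
c=load("wrist6.npz");P=cloud(c)
for v,u in [(212,523),(205,515),(215,535),(325,487),(330,500),(322,475),(160,375)]: print(u,v,P[v,u].round(4),((P[v,u]-piv)@F).round(4))
print(proj(c,[w(0,.185,.107),w(-.12,.185,.105),w(0,.095,.0415),w(0,.185,.035),w(0,0,.008)]).round(1))
hsv=cv2.cvtColor(c["frame"],cv2.COLOR_RGB2HSV);m=((hsv[...,0]<4)|(hsv[...,0]>174))&(hsv[...,1]>150)&(hsv[...,2]>110)
m[:,:470]=0;v,u=np.nonzero(m);q=(P[m]-piv)@F;print(len(u),u.min(),u.max(),v.min(),v.max());k=q[:,2]>np.percentile(q[:,2],90)-.004;print(np.percentile(q,[5,50,95],0),(q[k].min(0)+q[k].max(0))/2)
E
```

```text
523 212 [ 0.673  -0.0947  0.2568] [ 0.0098 -0.1767  0.1043]
515 205 [ 0.6757 -0.0927  0.2489] [ 0.0089 -0.1753  0.0958]
535 215 [ 0.673  -0.1034  0.2562] [ 0.0076 -0.1852  0.1047]
487 325 [ 0.5658 -0.1398  0.2028] [-0.1172 -0.1946  0.1083]
500 330 [ 0.5689 -0.145   0.2138] [-0.1107 -0.2004  0.1173]
475 322 [ 0.5639 -0.1315  0.1978] [-0.1193 -0.186   0.1038]
375 160 [ 0.6798 -0.0027  0.1967] [ 0.0081 -0.0891  0.0377]
[[531.3 226.1]
 [474.1 323.6]
 [381.8 171.5]
 [491.5 166.9]
 [267.1 150.2]]
1232 491 549 202 239
[[-0.01953227 -0.19377006  0.09585486]
 [-0.0006919  -0.1818135   0.1048627 ]
 [ 0.01160496 -0.17128638  0.10574466]] [ 0.06781258 -0.12084865  0.18883247]
```

```bash
python3 -m pendant '[[0,0.6,0,-0.1,0],[0,0.7,0.1,-0.1,0],[0,0.7,0.2,-0.1,0],[0,0.6,0.2,-0.05,0],[0,0.15,0.2,0.05,0],[0,0,0.3,0.14,0],[0,0,0,0,0]]'
python3 - <<'E'
from h import *
from cell import bot
s,p,R=state();print(s["wrist_force"],(p-[0,0,.073]-piv)@F)
for z in (.125,.107,.057):
  t=w(0,.184,z)-.011*np.array([np.cos(np.radians(14)),np.sin(np.radians(14)),0]);print(z,shift(t,p,R))
for n in ("wrist","scene"):
  c=bot.camera(n);cv2.imwrite(f"pics/{n}7.png",c["frame"][:,:,::-1] if n=="wrist" else cv2.resize(c["frame"][100:300,120:380,::-1],None,fx=3,fy=3));np.savez(n+"7.npz",**c)
E
```

```text
time_s: 6.9
ee_pos: [0.6388, -0.1088, 0.342]
ee_rot: [-90.3, 0.2, -76.0]
wrist_force: [0.4, 0.3, -0.6]
finger_gap: -0.0001
[ 0.440325    0.30944728 -0.58195153] [-0.01736694 -0.18214583  0.13171564]
0.125 [ 0.03694388 -0.03893966  0.15025549]
0.107 [0.03803599 0.28094919 0.31539159]
0.057 [0.04106962 1.16952933 0.77410298]
```

View pics/wrist7.png

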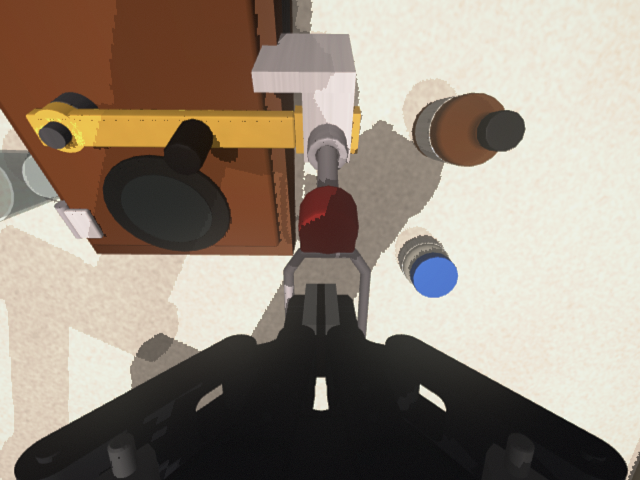

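View pics/scene7.png

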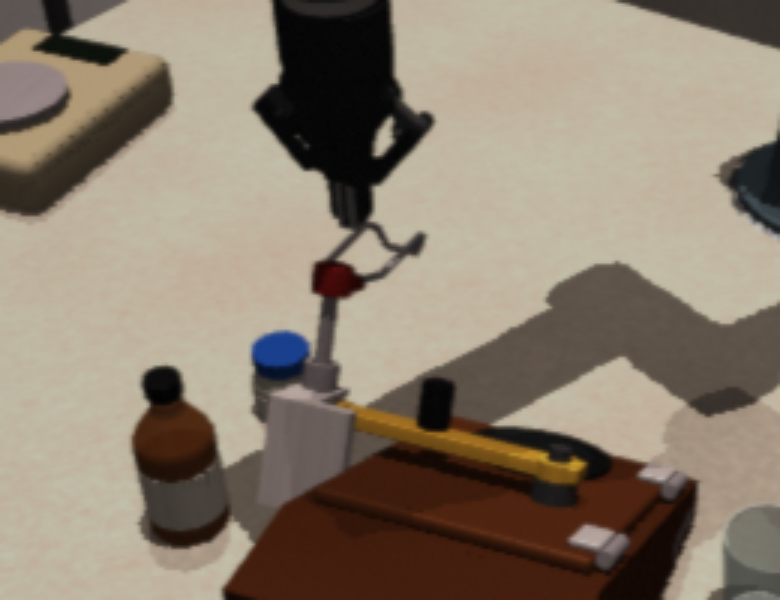

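The fingertips are above and slightly down-slope of the head (328,218). I align and push along the pin axis.

```bash
python3 -m pendant '[[0,0.05,0,0.15,0],[0,0,0.15,0.08,0],[0,0,0.15,0.08,0],[0,0,0,0,0]]';python3 -m pendant '[[0,0,0.18,0.09,0],[0,0,0.18,0.09,0]]'
python3 - <<'E'
from h import *
from cell import bot
s,p,R=state();print(s["wrist_force"],(p-[0,0,.073]-piv)@F)
t=w(0,.184,.057)-.011*np.array([np.cos(np.radians(14)),np.sin(np.radians(14)),0]);print(shift(t,p,R))
for n in ("wrist","scene"):
  c=bot.camera(n);cv2.imwrite(f"pics/{n}8.png",c["frame"][:,:,::-1] if n=="wrist" else cv2.resize(c["frame"][100:300,120:380,::-1],None,fx=3,fy=3));np.savez(n+"7.npz",**c)
E
```

```text
time_s: 7.4
ee_pos: [0.6549, -0.1073, 0.3292]
ee_rot: [-90.1, 0.1, -76.0]
wrist_force: [0.5, -0.5, -0.8]
finger_gap: -0.0
time_s: 7.6
ee_pos: [0.6641, -0.1056, 0.3132]
ee_rot: [-89.9, -0.0, -76.0]
wrist_force: [-0.0, 0.9, 3.9]
finger_gap: 0.0004
[-0.02249959  0.92622981  3.94981681] [-0.00791661 -0.18515055  0.09460089]
[-0.02340919  0.59840722  0.26191063]
```

View pics/wrist8.png

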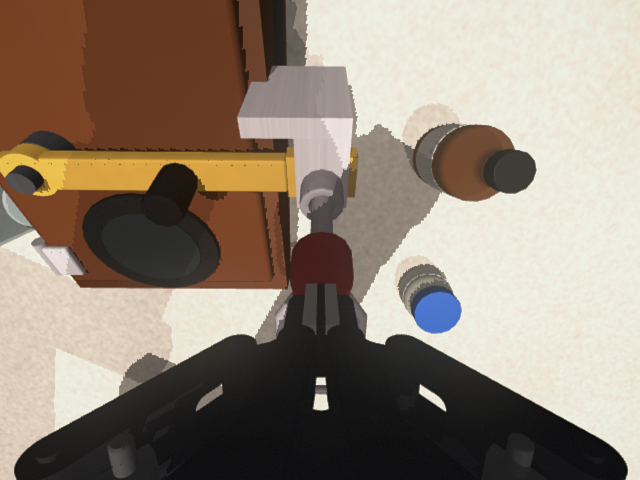

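View pics/scene8.png

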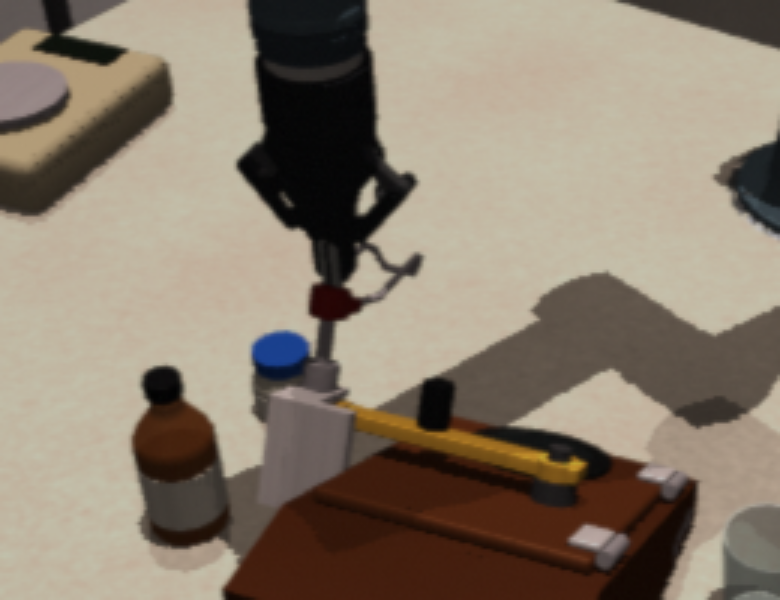

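Contact is made and the pin is moving in (about 4 N). I keep pushing.

```bash
python3 -m pendant '[[0,0,0.17,0.08,0],[0,0,0.17,0.08,0]]';python3 -m pendant '[[0,0,0.16,0.08,0],[0,0,0.1,0.05,0]]'; python3 -m pendant '[[0,0,0.06,0.03,0],[0,0,0.06,0.03,0]]'
python3 - <<'E'
from h import *
s,p,R=state();print(s["wrist_force"],(p-[0,0,.073]-piv)@F)
t=w(0,.184,.057)-.011*np.array([np.cos(np.radians(14)),np.sin(np.radians(14)),0]);print(shift(t,p,R))
E
```

```text
time_s: 7.9
ee_pos: [0.6722, -0.1038, 0.2961]
ee_rot: [-89.9, -0.0, -76.0]
wrist_force: [-0.1, 1.2, 3.9]
finger_gap: -0.0001
time_s: 8.1
ee_pos: [0.6789, -0.1022, 0.2823]
ee_rot: [-89.9, -0.0, -76.0]
wrist_force: [1.8, 0.4, 4.9]
finger_gap: -0.0
time_s: 8.3
ee_pos: [0.6796, -0.1019, 0.2812]
ee_rot: [-90.0, -0.2, -76.0]
wrist_force: [-17.2, 0.6, 35.4]
finger_gap: 0.0002
[-17.22548446   0.58739693  35.39688959] [-0.00820457 -0.1853267   0.05879704]
[-0.02639532 -0.04255724 -0.05747783]
```

The push ended on a firm stop, 39 N at the expected depth. I hold one row, retreat up and look.

```bash
python3 -m pendant '[[0,0,0,0,0],[0,0,-0.3,-0.12,0],[0,0,-0.6,-0.2,0],[0,-0.4,-0.6,-0.3,0],[0,-0.6,-0.2,-0.5,0],[0,-0.6,0,-0.5,0],[0,-0.5,0,-0.5,0],[0,0,0,0,0]]'
python3 - <<'E'
from h import *
from cell import bot
s,p,R=state();print(s["wrist_force"],(p-[0,0,.073]-piv)@F)
for n in ("wrist","scene"):
  c=bot.camera(n);cv2.imwrite(f"pics/{n}9.png",c["frame"][:,:,::-1] if n=="wrist" else cv2.resize(c["frame"][100:300,120:380,::-1],None,fx=3,fy=3));np.savez(n+"9.npz",**c)
  P=cloud(c);hsv=cv2.cvtColor(c["frame"],cv2.COLOR_RGB2HSV);m=((hsv[...,0]<4)|(hsv[...,0]>174))&(hsv[...,1]>150)&(hsv[...,2]>90)
  q=(P[m]-piv)@F;q=q[(abs(q[:,0])<.04)&(abs(q[:,1]+.185)<.04)];print(n,np.percentile(q,[5,50,95],0))
  print(proj(c,[w(0,.185,.057),w(-.12,.185,.055)]))
E
```

```text
time_s: 9.1
ee_pos: [0.5479, -0.023, 0.3609]
ee_rot: [-90.3, 0.2, -75.9]
wrist_force: [-0.2, -0.4, -0.2]
finger_gap: -0.0001
[-0.18543625 -0.43184639 -0.24633681] [-0.06891319 -0.0768407   0.17920296]
wrist [[-0.02106409 -0.19517232  0.04489252]
 [-0.00102492 -0.18190713  0.0553371 ]
 [ 0.01179158 -0.17134743  0.05690113]]
[[513.11693028  51.89226919]
 [454.49758805 210.37354698]]
scene [[-0.00934058 -0.19279956  0.05365673]
 [ 0.00447243 -0.18196961  0.05528127]
 [ 0.01413244 -0.17189339  0.05632386]]
[[228.10119316 209.37649686]
 [250.25810324 202.49270259]]
```

View pics/wrist9.png

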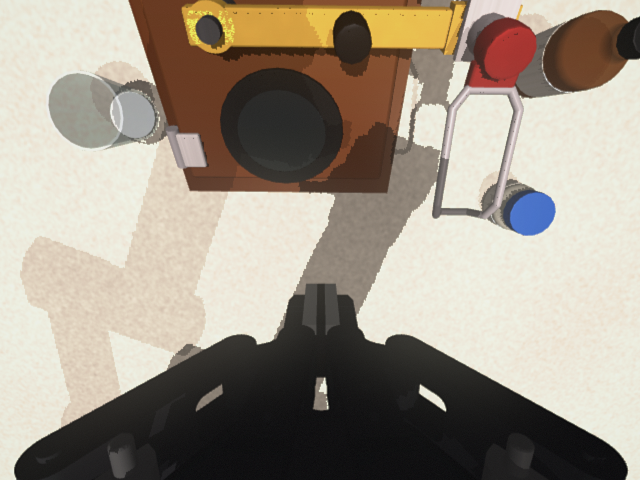

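View pics/scene9.png

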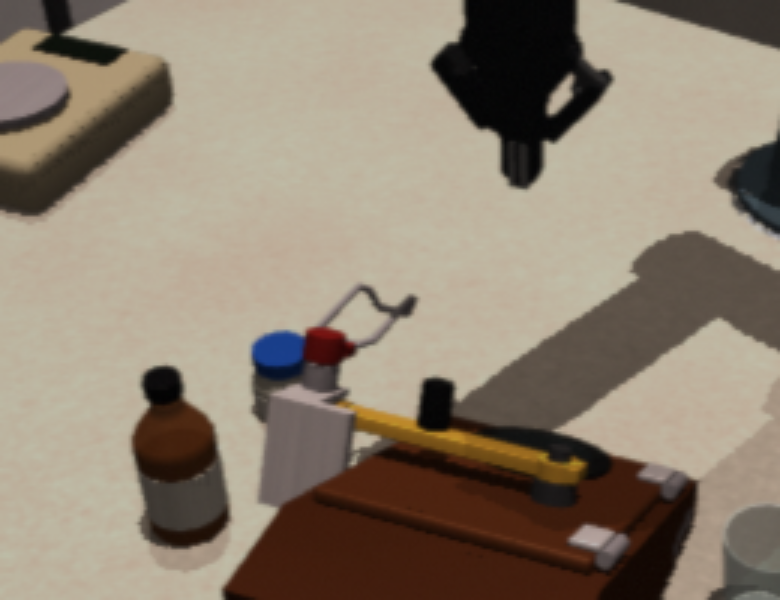

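The pin is home: its head top is at 55–57 mm out (expected 57), and the ring is still open with its end at (465,212) in the wrist view. To keep the gripper body clear of the head, I turn 90° and open, so the forward finger's back pushes the cross wire.

```bash
python3 -m pendant '[[1,0,0,0,1],[1,0,0,0,1]]'; python3 - <<'E'
from h import *
s,p,R=state();print(s["q"],s["ee_rot"])
E
```

```text
time_s: 9.4
ee_pos: [0.5537, -0.026, 0.3614]
ee_rot: [-90.0, -0.0, -84.2]
wrist_force: [0.3, -0.5, 0.0]
finger_gap: 0.0282
[-9.24019601e+00  1.87962851e+01  9.01996517e+00  8.02239987e+01
 -2.37851616e-02  1.64968596e+02] [-9.00064763e+01 -2.28886996e-02 -8.42087908e+01]
```

```bash
python3 -m pendant '[[1,0,0,0,-1],[1,0,0,0,-1],[1,0,0,0,-1],[1,0,0,0,-1],[1,0,0,0,-1],[1,0,0,0,-1],[1,0,0,0,-1],[1,0,0,0,-1],[1,0,0,0,-1],[1,0,0,0,-1]]' >/dev/null; python3 -m pendant '[[1,0,0,0,-1],[1,0,0,0,-1],[1,0,0,0,-1],[1,0,0,0,-1],[1,0,0,0,-1],[1,0,0,0,-1],[1,0,0,0,-1],[1,0,0,0,-1],[1,0,0,0,-1],[1,0,0,0,-1]]' >/dev/null; python3 -m pendant '[[1,0,0,0,-1],[1,0,0,0,-1],[1,0,0,0,-1],[1,0,0,0,-1],[1,0,0,0,-0.5],[1,0,0,0,0]]'
cat >> h.py <<'E'
cp,sp=np.cos(np.radians(PSI)),np.sin(np.radians(PSI))
fh=lambda f,r,h: piv+np.array([cp*f+sp*r, sp*f-cp*r, h])
# finger outer face +57 mm along tool x (forward), open tip 60 mm ahead
def sh(f,r,h,p,R): return (R.T@(fh(f-.057,r,h+.060)-p))/.05
E
python3 - <<'E'
from h import *
s,p,R=state();print(s["ee_rot"],p,s["q"])
H=np.array([-.0423,.0301]);
print("start high",sh(-.16,.187,.06,p,R),"low",sh(-.16,.187,-.02,p,R))
q=sh(-.16,.187,-.02,p,R)
for r in (0,.2,.4,.6,.8,.9,1.0):
    a=np.radians(21.7)+r; wv=H+.0964*np.array([-np.cos(a),-np.sin(a)])
    n=sh(wv[0]-.003,.187,wv[1]-.014,p,R);print(r,wv.round(4),(n-q).round(3),fh(*[wv[0]-.06,.187,wv[1]+.046]));q=n
E
```

```text
time_s: 12.0
ee_pos: [0.5538, -0.0261, 0.3613]
ee_rot: [-90.0, 0.0, 13.9]
wrist_force: [-0.4, 0.3, -0.4]
finger_gap: 0.0857
[-9.00111181e+01  2.08347156e-02  1.39430296e+01] [ 0.55378694 -0.02610401  0.36125174] [-9.24696894e+00  1.88158846e+01  9.02979680e+00  8.02286855e+01
 -1.84241175e-02  6.68100018e+01]
start high [-1.58188258  1.63602074 -2.11548083] low [-1.58130077  3.23602061 -2.11517036]
0 [-0.1319 -0.0055] [ 0.503 -0.009  0.   ] [ 0.52687033 -0.14176246  0.19995641]
0.2 [-0.123  -0.0226] [0.177 0.342 0.   ] [ 0.53547364 -0.13961742  0.18287242]
0.4 [-0.1109 -0.0376] [0.242 0.3   0.   ] [ 0.54719871 -0.13669403  0.16789051]
0.6 [-0.0961 -0.0499] [0.296 0.246 0.   ] [ 0.56157808 -0.13310885  0.15560797]
0.8 [-0.0791 -0.059 ] [0.339 0.182 0.   ] [ 0.57803851 -0.1290048   0.14651445]
0.9 [-0.0701 -0.0622] [0.182 0.065 0.   ] [ 0.5868466  -0.1268087   0.14328227]
1.0 [-0.0607 -0.0645] [0.187 0.046 0.   ] [ 0.59592377 -0.12454551  0.14097249]
```

```bash
python3 -m pendant '[[1,-0.6,0,0,0],[1,-0.6,0,-0.3,0],[1,-0.38,0.2,-0.6,0],[1,0,0.5,-0.6,0],[1,0,0.5,-0.6,0],[1,0,0.44,0,0],[1,0,0,0,0]]'
python3 - <<'E'
from h import *
from cell import bot
s,p,R=state();print(s["wrist_force"],sh(-.16,.187,-.02,p,R))
for n in ("wrist","scene","top"):
  c=bot.camera(n);cv2.imwrite(f"pics/{n}10.png",c["frame"][:,:,::-1] if n=="wrist" else cv2.resize(c["frame"][100:300,120:380,::-1],None,fx=3,fy=3) if n=="scene" else cv2.resize(c["frame"][100:340,200:500,::-1],None,fx=2.4,fy=2.4));np.savez(n+"10.npz",**c)
E
```

```text
time_s: 12.7
ee_pos: [0.5001, -0.147, 0.2764]
ee_rot: [-89.8, 0.3, 13.8]
wrist_force: [-0.8, 0.6, -0.3]
finger_gap: 0.0856
[-0.8307618   0.5999634  -0.34976787] [ 0.04954162  1.53839703 -0.03328352]
```

View pics/wrist10.png

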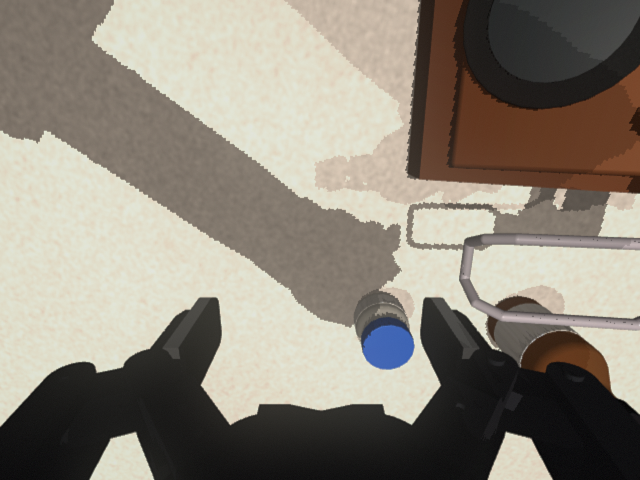

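View pics/scene10.png

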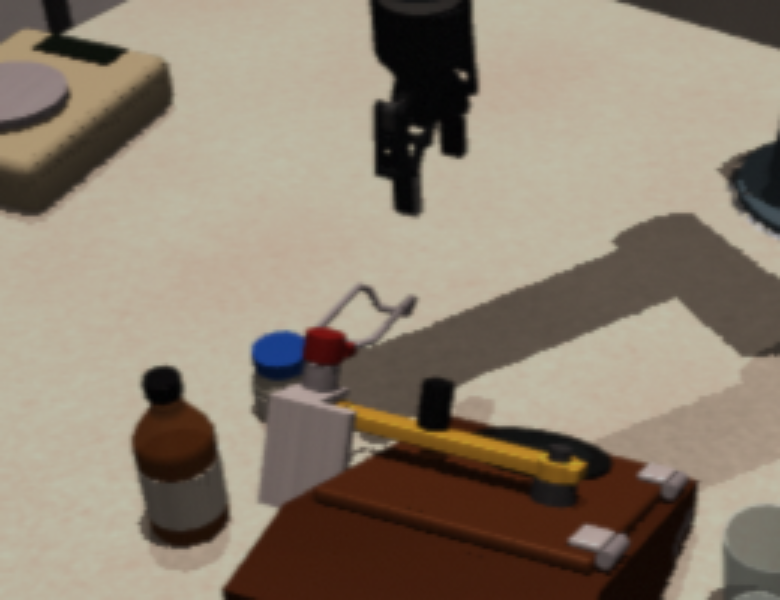

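View pics/top10.png

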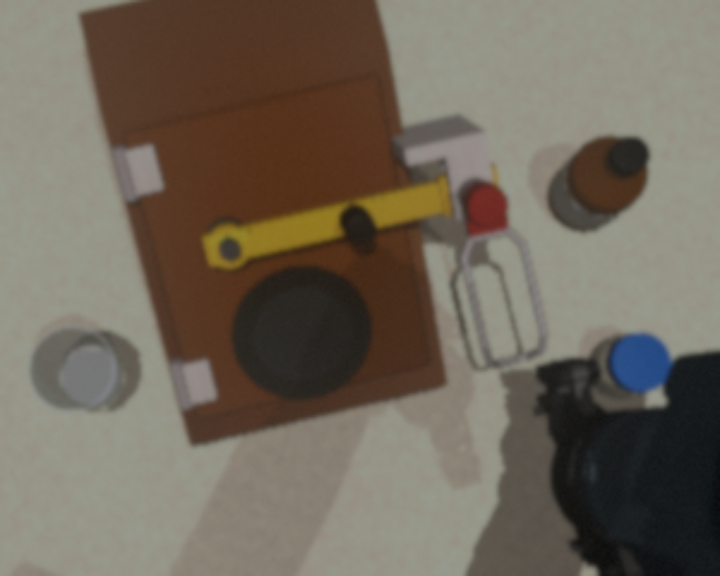

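```bash
python3 - <<'E'
from h import *
c=load("wrist10.npz");P=cloud(c)
for u,v in [(466,260),(465,270),(468,248),(475,240),(480,305),(470,290),(433,303),(427,330)]:
    d=P[v,u]-piv;print(u,v,P[v,u].round(3),"f,r,h",np.round([d@[cp,sp,0],d@[sp,-cp,0],d[2]],4))
p=np.array([.5001,-.147,.2764])-piv;print("tcp",p@[cp,sp,0],p@[sp,-cp,0],p[2])
E
```

```text
466 260 [ 0.582 -0.123  0.155] f,r,h [-0.1343  0.1821 -0.0042]
465 270 [ 0.583 -0.129  0.155] f,r,h [-0.1341  0.1885 -0.0042]
468 248 [ 0.58  -0.116  0.156] f,r,h [-0.1344  0.1743 -0.0034]
475 240 [ 0.577 -0.108  0.165] f,r,h [-0.1351  0.1666  0.0055]
480 305 [ 0.59  -0.142  0.172] f,r,h [-0.1307  0.2026  0.0128]
470 290 [ 0.586 -0.138  0.164] f,r,h [-0.1334  0.1976  0.0041]
433 303 [ 0.539 -0.125  0.225] f,r,h [-0.1759  0.1734  0.0654]
427 330 [ 0.54  -0.136  0.226] f,r,h [-0.1774  0.185   0.0661]
tcp -0.21911058716076712 0.1856056319028705 0.11689999999999998
```

The measured cross wire (f −134, r 186, h −4 mm) matches my model within 3 mm. I lower behind it and sweep along the arc.

```bash
python3 -m pendant '[[1,0,0.5,0,0],[1,0,0.5,0,0],[1,0,0.54,0,0],[1,0.2,0,0,0],[1,0.2,0,0,0],[1,0.1,0.05,0,0],[1,0,0,0,0]]'; python3 -m pendant '[[1,0.12,0.15,0,0],[1,0.1,0.17,0,0]]'
python3 - <<'E'
from h import *
from cell import bot
s,p,R=state();print(s["wrist_force"])
for n in ("wrist","scene"):
  c=bot.camera(n);cv2.imwrite(f"pics/{n}11.png",c["frame"][:,:,::-1] if n=="wrist" else cv2.resize(c["frame"][100:300,120:380,::-1],None,fx=3,fy=3))
for r in (.4,.6,.8,.9,1.0):
    a=np.radians(21.7)+r; wv=np.array([-.0423,.0301])+.0964*np.array([-np.cos(a),-np.sin(a)])
    print(r,sh(wv[0]-.003,.187,wv[1]-.014,p,R))
E
```

```text
time_s: 13.55
ee_pos: [0.5274, -0.1403, 0.2019]
ee_rot: [-90.1, -0.1, 14.1]
wrist_force: [-1.3, 0.1, 1.9]
finger_gap: 0.0851
time_s: 13.75
ee_pos: [0.536, -0.1379, 0.1846]
ee_rot: [-90.1, 0.1, 14.0]
wrist_force: [-2.9, -1.4, -0.3]
finger_gap: 0.0854
[-2.87416936 -1.40869714 -0.33793239]
0.4 [ 0.22334873  0.33471205 -0.02991621]
0.6 [ 0.52004991  0.57998865 -0.02947778]
0.8 [ 0.85956582  0.76143062 -0.02908882]
0.9 [ 1.04120178  0.8258451  -0.02891784]
1.0 [ 1.22836104  0.87180445 -0.02876486]
```

View pics/wrist11.png

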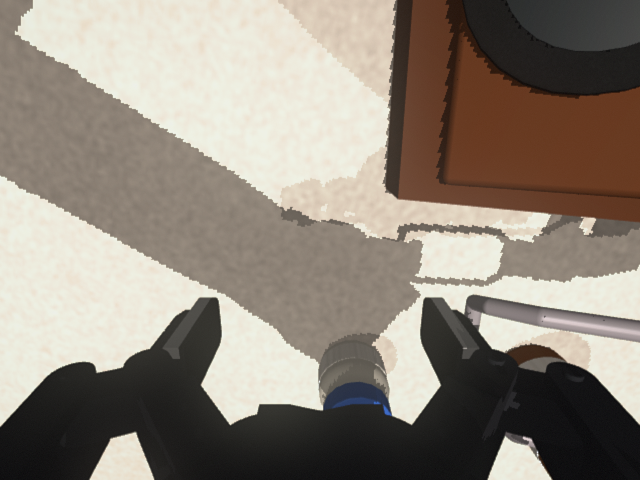

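View pics/scene11.png

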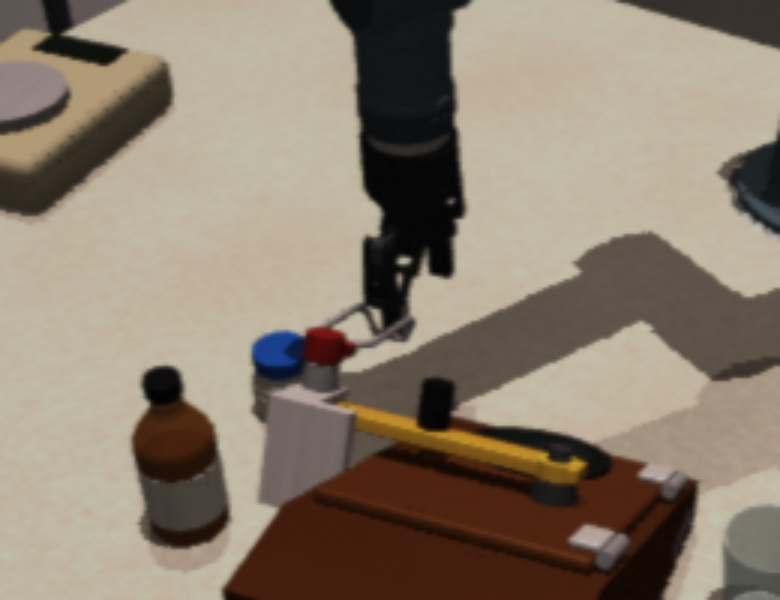

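The wire is on the finger's back and the ring has started to swing, with about 3 N. I continue.

```bash
python3 -m pendant '[[1,0.12,0.16,0,0],[1,0.13,0.16,0,0],[1,0.14,0.14,0,0],[1,0.14,0.12,0,0]]'; python3 -m pendant '[[1,0.17,0.1,0,0],[1,0.17,0.08,0,0]]';python3 -m pendant '[[1,0.18,0.06,0,0],[1,0,0,0,0]]'
python3 - <<'E'
from h import *
from cell import bot
s,p,R=state();print(s["wrist_force"])
for n in ("wrist","scene"):
  c=bot.camera(n);cv2.imwrite(f"pics/{n}12.png",c["frame"][:,:,::-1] if n=="wrist" else cv2.resize(c["frame"][100:300,120:380,::-1],None,fx=3,fy=3))
for r in (.9,1.0,1.1):
    a=np.radians(21.7)+r; wv=np.array([-.0423,.0301])+.0964*np.array([-np.cos(a),-np.sin(a)])
    print(r,sh(wv[0]-.003,.187,wv[1]-.014,p,R))
E
```

```text
time_s: 14.25
ee_pos: [0.5632, -0.131, 0.1552]
ee_rot: [-90.0, -0.1, 14.0]
wrist_force: [-0.6, -0.4, 0.9]
finger_gap: 0.0852
time_s: 14.45
ee_pos: [0.5795, -0.1268, 0.146]
ee_rot: [-90.0, -0.0, 14.0]
wrist_force: [-0.5, -0.3, -0.1]
finger_gap: 0.0857
time_s: 14.65
ee_pos: [0.5887, -0.1245, 0.1431]
ee_rot: [-90.0, -0.1, 14.1]
wrist_force: [0.3, -0.4, -0.0]
finger_gap: 0.0854
[ 0.27381817 -0.35064253 -0.01733272]
0.9 [-0.04775127 -0.00341422 -0.03602601]
1.0 [ 0.13929539  0.04300113 -0.03620977]
1.1 [ 0.33004141  0.07051107 -0.03639988]
```

View pics/wrist12.png

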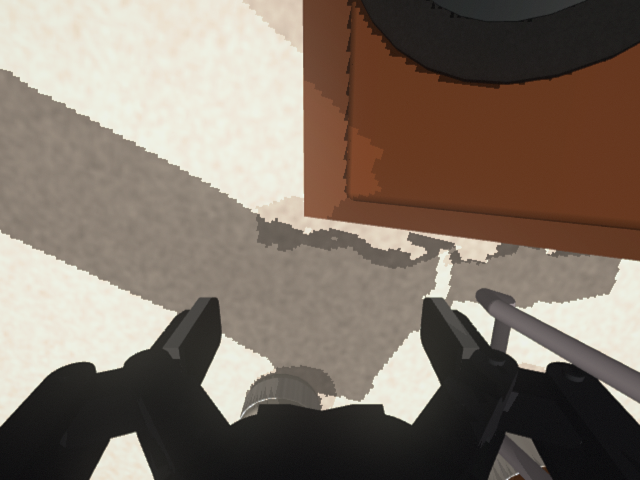

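View pics/scene12.png

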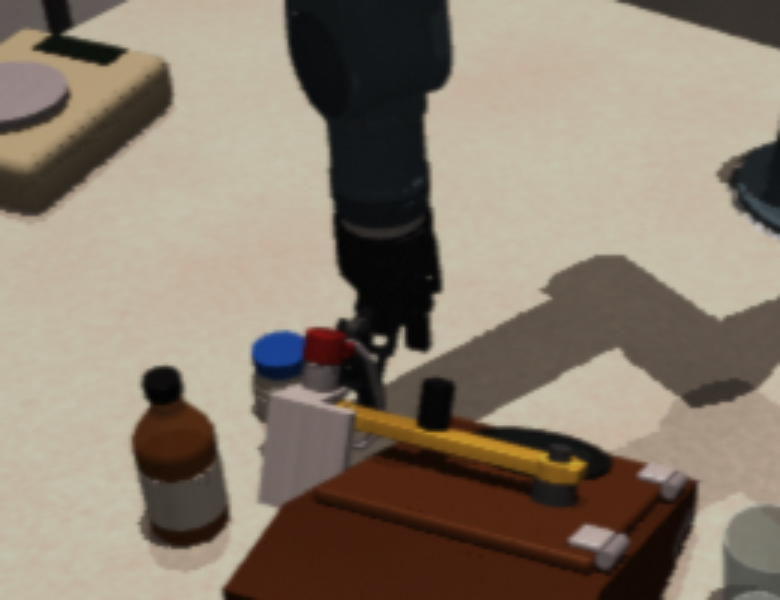

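The ring is swung to about 0.9 with its end at (495,300), just short of snapping. I push on.

```bash
python3 -m pendant '[[1,0.1,0.03,0,0],[1,0.1,0.03,0,0]]'; python3 -m pendant '[[1,0.1,0.03,0,0],[1,0.1,0.03,0,0],[1,0,0,0,0]]'
python3 - <<'E'
from h import *
from cell import bot
s,p,R=state();print(s["wrist_force"])
for n in ("wrist","scene"):
  c=bot.camera(n);cv2.imwrite(f"pics/{n}13.png",c["frame"][:,:,::-1] if n=="wrist" else cv2.resize(c["frame"][100:300,120:380,::-1],None,fx=3,fy=3))
E
```

```text
time_s: 14.95
ee_pos: [0.5972, -0.1225, 0.1406]
ee_rot: [-90.0, -0.0, 14.0]
wrist_force: [0.6, 0.4, 0.2]
finger_gap: 0.0853
time_s: 15.25
ee_pos: [0.6073, -0.1199, 0.1371]
ee_rot: [-90.0, -0.0, 14.0]
wrist_force: [-0.8, -0.2, 0.2]
finger_gap: 0.0855
[-0.83657525 -0.16787922  0.15995296]
```

View pics/wrist13.png

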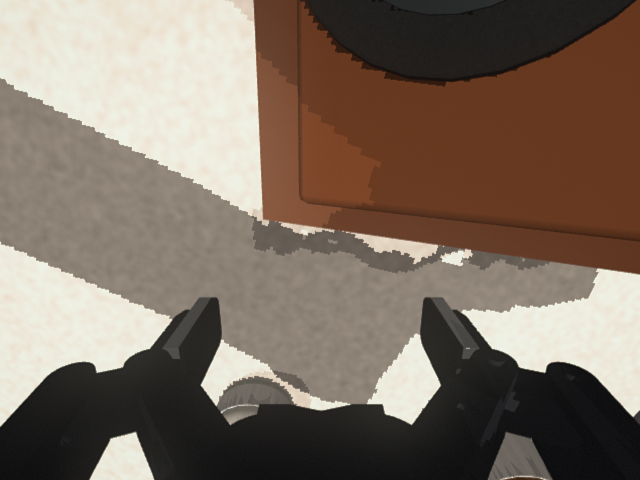

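View pics/scene13.png

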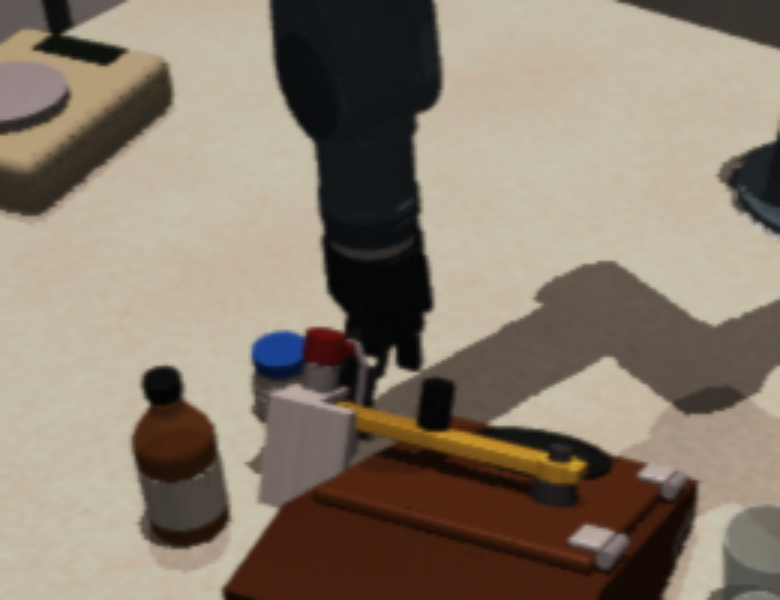

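The ring has left the finger, so it seems to have snapped shut. I retreat backward, then up, and check.

```bash
python3 -m pendant '[[1,-0.4,0,0,0],[1,-0.6,0,0,0],[1,-0.6,-0.2,0,0],[1,-0.4,-0.5,0,0],[1,0,-0.8,0,0],[1,0,-0.8,0.3,0],[1,0.2,-0.6,0.5,0],[1,0.2,-0.4,0.5,0],[1,0,0,0,0],[1,0,0,0,0]]'
python3 - <<'E'
from h import *
from cell import bot
s,p,R=state();print(s["wrist_force"])
for n in ("wrist","scene","top"):
  c=bot.camera(n);np.savez(n+"14.npz",**c);f=c["frame"][:,:,::-1]
  if n!="wrist": 
    a=(150,350,150,400) if n=="scene" else (100,340,200,500)
    f=cv2.resize(f[a[0]:a[1],a[2]:a[3]],None,fx=2.6,fy=2.6,interpolation=cv2.INTER_CUBIC)
  cv2.imwrite(f"pics/{n}14.png",np.clip(f*1.5,0,255).astype('uint8'))
E
```

```text
time_s: 16.35
ee_pos: [0.5134, -0.0762, 0.3028]
ee_rot: [-90.1, -0.0, 14.1]
wrist_force: [-0.7, -0.6, 0.0]
finger_gap: 0.0852
[-0.74580477 -0.5571386   0.01362294]
```

View pics/wrist14.png

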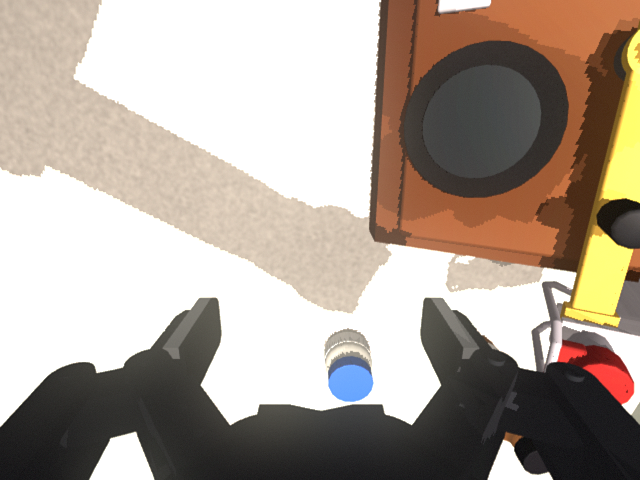

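View pics/scene14.png

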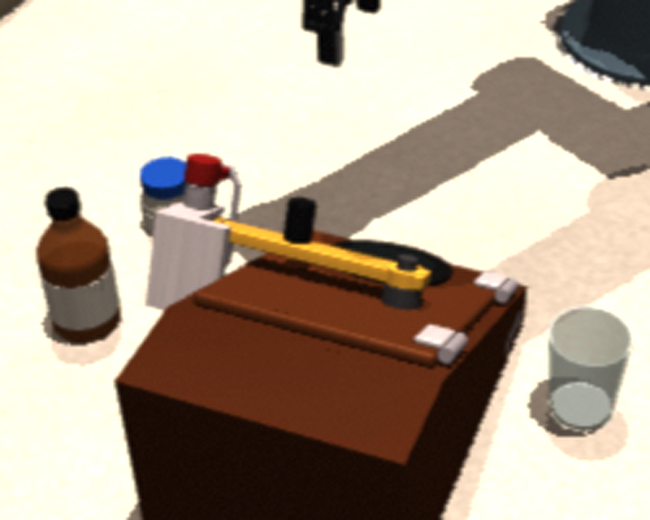

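View pics/top14.png

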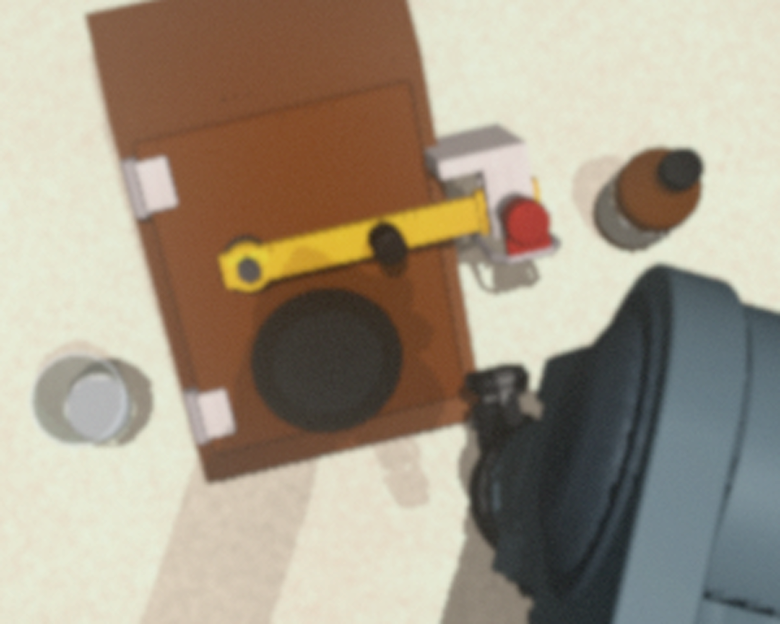

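```bash
python3 - <<'E'
from h import *
c=load("wrist14.npz");P=cloud(c);q=(P-piv)@F
hsv=cv2.cvtColor(c["frame"],cv2.COLOR_RGB2HSV)
m=np.zeros((480,640),bool);m[270:400,520:640]=1
m&=(hsv[...,1]<60)&(hsv[...,2]>40)&(abs(q[...,1]+.186)<.035)&(q[...,2]>-.075)&(q[...,2]<.06)&(abs(q[...,0])<.13)
x=q[m];
b=np.round(x[:,2]/.01)
for k in sorted(set(b)): s=x[b==k];print(k*10,len(s),s[:,0].min().round(3),np.median(s[:,0]).round(3),s[:,0].max().round(3),s[:,1].min().round(3),s[:,1].max().round(3))
print(proj(c,[w(0,.185,-.047),w(-.024,.165,.046),w(0,.17,-.047)]).round())
cv2.imwrite("pics/w14z.png",cv2.resize(c["frame"][230:430,480:640,::-1],None,fx=3.5,fy=3.0)[:600])
E
```

```text
-60.0 111 0.03 0.03 0.031 -0.186 -0.157
-50.0 203 -0.019 0.03 0.031 -0.201 -0.154
-40.0 426 -0.027 -0.008 0.031 -0.206 -0.151
-30.0 269 -0.029 0.03 0.031 -0.207 -0.151
-20.0 171 -0.029 -0.025 0.031 -0.207 -0.159
-10.0 444 -0.029 0.021 0.03 -0.208 -0.159
-0.0 118 -0.029 -0.027 -0.023 -0.207 -0.159
10.0 1719 -0.029 0.012 0.03 -0.207 -0.159
20.0 525 -0.029 -0.007 0.028 -0.207 -0.159
30.0 258 -0.029 -0.008 0.008 -0.205 -0.158
40.0 223 -0.029 -0.027 0.008 -0.195 -0.159
50.0 253 -0.029 -0.027 0.012 -0.19 -0.166
[[575. 309.]
 [561. 338.]
 [579. 292.]]
```

View pics/w14z.png

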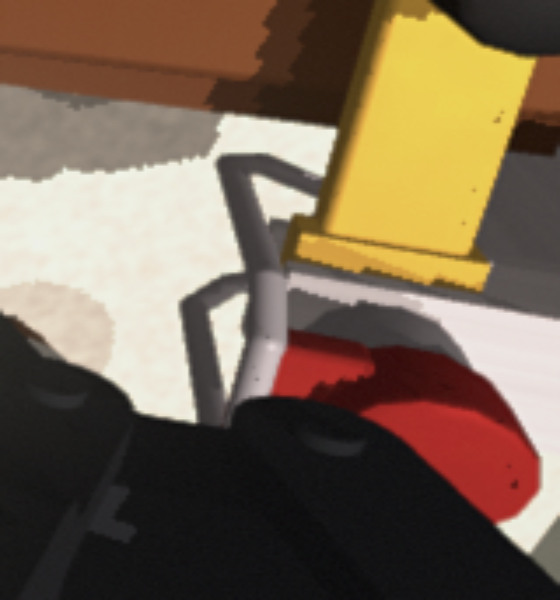

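The shut ring's sides run square to the slope and its end bends in under the pin end. As a number check, I compare the ring-side tilt before and after, plus the bar, the pin and the bystanders.

```bash
python3 - <<'E'
from h import *
def side(fn,box,zr,xr):
    c=load(fn);q=(cloud(c)-piv)@F;hsv=cv2.cvtColor(c["frame"],cv2.COLOR_RGB2HSV)
    m=np.zeros((480,640),bool);m[box[0]:box[1],box[2]:box[3]]=1
    m&=(hsv[...,1]<70)&(q[...,2]>zr[0])&(q[...,2]<zr[1])&(q[...,0]>xr[0])&(q[...,0]<xr[1])&(abs(q[...,1]+.186)<.035)
    x=q[m][:,[0,2]];d=np.linalg.svd(x-x.mean(0),full_matrices=False)[2][0]; print(fn,len(x),d,x.mean(0));return d
a=side("wrist10.npz",(225,330,480,640),(.03,.1),(-.11,-.03)); b=side("wrist14.npz",(270,400,520,640),(-.035,.04),(-.035,-.02))
A=np.arctan2(a[1],-a[0]) if a[0]<0 else np.arctan2(-a[1],a[0])
b=b if b[1]<0 else -b; B=np.arctan2(b[1],-b[0]); print("ring swing",A-B)
for n in ("top","scene"):
    for t in ("0","14"):
        c=load(n+t+".npz");P=cloud(c);q=(P-piv)@F;hsv=cv2.cvtColor(c["frame"],cv2.COLOR_RGB2HSV)
        m=(hsv[...,0]>15)&(hsv[...,0]<30)&(hsv[...,1]>180)&(hsv[...,2]>100)&(abs(q[...,2]-.006)<.004)
        x=q[m][:,:2].astype('float32'); d=cv2.fitLine(x,cv2.DIST_HUBER,0,.01,.01).ravel(); print(n,t,"bar",abs(np.arctan(d[0]/d[1])))
        for nm,(cx,cy,rr) in {"bottle":(.745,-.21,.06),"jar":(.592,-.247,.05),"beaker":(.59,.215,.05)}.items():
            k=(np.hypot(P[...,0]-cx,P[...,1]-cy)<rr)&(P[...,2]>.03)&(P[...,2]<.17); 
            if k.any(): print("  ",nm,k.sum(),np.median(P[k],0).round(3))
E
```

```text
wrist10.npz 3579 [ 0.94954806 -0.31362155] [-0.07456713  0.06443926]
wrist14.npz 919 [-0.00644199  0.99997925] [-0.02638398  0.00522136]
ring swing 1.8962429785455077
top 0 bar 1.0138721
   bottle 1169 [ 0.732 -0.207  0.103]
   jar 677 [ 0.589 -0.242  0.065]
   beaker 612 [0.586 0.232 0.074]
top 14 bar 0.006125049
   bottle 1175 [ 0.732 -0.208  0.104]
   beaker 610 [0.586 0.233 0.075]
scene 0 bar 1.0097541
   bottle 1138 [ 0.756 -0.203  0.092]
   jar 331 [ 0.601 -0.243  0.062]
   beaker 1091 [0.581 0.215 0.066]
scene 14 bar 0.011325554
   bottle 1148 [ 0.756 -0.203  0.092]
   jar 315 [ 0.602 -0.244  0.062]
   beaker 1089 [0.58  0.215 0.066]
```

```bash
python3 -c "
from cell import bot
print(bot.job_done(), bot.sense()['time_s'])"
```

```text
the job is handed in; nothing more can be done
the job is handed in; nothing more can be done
```

The cabinet door is locked and the job is handed in at about 16.5 s. No verdict was reported.

- **Bar:** I pushed the knob up the slope with the shut fingertips until the bar reached its stop at about 40 N. The last images put it at 0.006 to 0.011 rad.
- **Pin:** I pushed the head along the pin's axis until it stopped firmly at about 39 N. Just after the push the head top was at 55 to 57 mm out (57 expected). I did not measure it again after shutting the ring, but it looked unchanged in the last pictures.
- **Ring:** I swept it shut with the back of the forward finger, gripper open. The measured swing is about 1.90 rad, against a nominal 1.92 and a threshold of 1.82. The pictures show its end bent in under the pin end.
- **Bottle, beaker and jar:** In before-and-after depth views they moved 1 mm or less, within measuring error. The arm hid the jar from the top camera at the end, so I checked the jar only in the scene view.
- **Robot:** It stands clear of everything, with the wrist force near zero.

**First try at the knob:** it ended pressing sideways on the knob at about 30 N, so I backed off and pushed again from below it.

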